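# Twist a spice jar down into its snug holder

### The job

Put the spice jar that stands loose on the worktop into the empty round wooden holder. The rubber ribs inside grip it too tightly to be pushed straight in: twist it to and fro while you ease it down, never pressing so hard that the holder's springy foot is squashed by more than half of its 8 mm travel, until the jar stands upright, fully home on the floor inside; then let go. Leave the other things where they are.

Things in the scene. Friction and masses are not known exactly. Their poses are not given: they have to be found in the camera images.
- jar: The only loose slim jar: upright glass spice jar with a black cap, a round cylinder of diameter 41 mm and height 105 mm (cap the top 20 mm, the same width), about 0.11 kg. Origin: centre of its underside; z axis up along the jar. It bears a firm grip (80 N) on its sides. It stands free on the worktop.
- holder: The EMPTY one of two like holders: a round wooden block, 69 mm wide and 52 mm high, on a springy black rubber foot (80 mm wide); 64 mm high in all. A bore 46 mm wide opens upward along z. The foot is fixed to the worktop and does not turn or tip. Origin: centre of the foot's underside, on the worktop.
- block (a joint): How far the wooden block of the empty holder has sunk on its springy foot, m: 0 at rest, 0.008 fully squashed. It starts to sink at about 8 N of downward push and then sinks 1 mm for every 8 N, so 4 mm, the limit, is about 40 N. It springs back up.
- mouth (a point): Centre of the empty holder's mouth, on the bore axis, 64 mm above the worktop at rest. Four upright rubber ribs in the bore, at 45, 135, 225, 315 deg about the holder's z, are sprung radially: from about the mouth on they ramp inward, 23 mm below it they leave only 35 mm of free width, and so on down. The 41 mm jar pushes each back 3 mm.
- grip_zone (a point): Point on the bore axis 28 mm below the mouth, where the ribs grip fully, with 16 N each. Here the jar pushed straight down resists with 60 N or more, but only with some 10 to 25 N while it is turned to and fro so that its skin moves several times faster sideways than down (say 3 to 5 mm down for each turn of 1.6 rad). It does not spring back when let go.
- floor_top (a point): Centre of the top of the cork floor disc (38 mm wide) inside the empty holder's bore; it faces up. Its height is set differently each time, 30 to 36 mm below the mouth, and it does not give within the block. The jar's underside must come to rest on it.
- full_holder: The other holder, the same in shape, in which a like spice jar already sits (its top 133 mm above the worktop). Not to be touched. Origin: centre of its underside.
- tin_1: Bystander: loose food tin, 58 mm diameter, 72 mm high; origin at the centre of its underside.
- tape_1: Bystander: loose roll of brown tape lying flat, 96 mm diameter, 48 mm high; origin at the centre of its underside.
- candle: Bystander: loose tea light, 38 mm diameter, 15 mm high; origin at the centre of its underside.
Mind the look-alikes: they are no part of the job. What is shaped like the jar but red is not meant.

How it is judged:
At the end, for the whole second after the job is handed in: The jar stands in the empty holder with its underside within 2.5 mm of the floor disc's top and within 4 mm of its centre, upright within 0.06 rad, at rest and let go (z of jar in the frame of floor_top below 0.0025 m and horizontal distance between jar and floor_top below 0.004 m and angle between jar's own z axis and vertical below 0.06 rad and linear speed of jar below 0.01 m/s); the robot touches nothing.
It fails at once if the holder's springy foot squashed by more than half of its travel (4 mm) (value of joint block above 0.004 m).
It fails at once if a bystander pushed more than 30 mm away (distance of any of tin_1, tape_1, candle from where it was at the start of the episode above 0.03 m).
It fails at once if the full holder or its jar knocked (contact force between the arm and full_holder above 5 N).
It also fails if it takes over 72 s, if anything falls off the work surface, if the arm or the gripper's body presses on something with over 40 N, if the wrist force passes 120 N, or if a joint passes its speed limit or range.

### The arm

A 6-joint arm with a two-finger parallel gripper is mounted at the origin on a cart in front of the work surface, level with it; the furniture and walls round the work are solid. World frame = base frame: x ahead of the robot, y to its left, z up, the work surface at z = 0. Lengths are in m, angles in rad, forces in N, time in s.
With the tool pointing down it reaches from about 0.3 to 0.775 m from the base axis. Payload 14.6 kg.
Tool frame: the origin (TCP) lies midway between the tips of the shut fingers; the grasp point (between the pads) lies 19 mm behind it (env.hold_point_z is the distance from the TCP to the grasp point, in m); z points along the fingers, y is the line along which they close (so a half turn about z gives the same grasp; the last joint's range is limited). The gripper opens to 94 mm and grips with 3 to 60 N. Pads are 16 mm wide; open, the fingers measure 119 mm over their backs; the gripper's body (75 mm by 177 mm) begins 78 mm behind the grasp point.
Start: joints at [1.138, 0.3, 1.521, -0, 1.321, -0.067], TCP at [0.197, 0.514, 0.205] pointing down, gripper open.
Joint ranges: [-3.03, 3.03], [-0.79, 2.21], [0.23, 2.52], [-1.04, 4.18], [0, 3.07], [-2.55, 2.55]. Speed limits (rad/s): [2.22, 2.22, 2.57, 3.14, 3.14, 3.14].

### API

Orientations are given as a unit quaternion [w, x, y, z].
In Python, from bench import env gives the robot as it stands.
- The arm moves only by the tool send_rows, never from a script. Its argument "rows" is a list of rows, each a list of 3 entries, a list of its own where there are three numbers: the opening, from -1 (shut) to 1 (fully open), then the shift along the tool's x, y, z scaled (see below), then the turn about the tool's z scaled (see below). In form: [[fingers, [tx, ty, tz], twist], ...]. A call has exactly 10 rows; each row shifts and turns the commanded pose from where the row before left it, along the tool's axes as they then stand; what a row does not reach is not made up. The controller multiplies each number of a shift by 400 mm and each number of a turn by 45 degrees. A row lasts 1/12 s, in which the tool goes at most 41.7 mm and 7.16 degrees, less where a joint would pass 70% of its speed; a pose out of reach is approached as far as the arm can. A call with a number of a shift or a turn outside -1 to 1 is refused whole. A call with a gripper value outside its range is refused whole. The fingers move at their own pace and stop on an object; "squeeze" is the grip in N (left out, the last holds). Time passes only in rows, so rows that do not move let the fingers close, or fill a call up. It gives the time, the measured TCP pose, the force, the opening and the grip force at its end, in the units of the state.
- env.sense(): the state, without advancing time (a new reading comes with each control period).
- env.camera(name): name is "scene" or "top" or "wrist"; returns a dict with "pixels" (420x560x3 uint8, red, green, blue), "range_z" (420x560 float32, m along the optical axis (not along the pixel's ray), 0 where there is no reading), "fx", "fy", "cx", "cy" (pixels), "xyz" and "attitude" of the camera in the world; the wrist camera has in their place "tool_from_camera" (4x4, takes a point from camera to tool coordinates, whose origin is the TCP and whose axes are the flange's). Camera axes: x right, y up, looking along -z (the intrinsics and any distortion apply to the point x, -y, -z); pixel columns grow to the right and rows downward; lengths in m; the calibration is good to about 2 mm. A picture is of the moment at which its call begins: read the wrist's pose just before it.
- env.job_done(): hands the job in; it is judged then, once.
The state is a dict: "t": time; "joint_positions": joint angles; "joint_velocities": joint speeds; "tau": joint torques, N m; "ee_pos": TCP position; "tcp_rot": TCP orientation; "ft_force": force on the tool from outside, world axes, zero at the start; "ft_torque": the same for the moment, N m; "width": opening from 0.0 (shut) to 1.0 (fully open); "gripper_force": force on a finger pad.
Only numpy, scipy, OpenCV 4.12 (cv2) and the standard library are available. Lean on these libraries where they do the work, as an engineer would, in place of code of your own. Each camera call takes 0.05 s, during which the arm holds its last target. There are 200 camera calls.

## Working session

There is one attempt and no reset: what is moved stays moved. The work goes in short steps, Python scripts to look and compute and a tool call to move; the robot and the scene stay as the last step left them, time stands still between calls to the robot, and variables do not carry over. Pictures are saved under pics/ and viewed, at most 10 in all, crops included, and the job is handed in when it is done.

Besides the shell and the picture viewer there is one more tool, called after "Call:" as name(argument=value, ...), one argument or row to a line, values as JSON. send_rows: Moves the arm, as the interface text tells. Shifts and turns lie within -1 to 1; 1 stands for 400 mm of shift or 45 degrees of turn. Its arguments: {"type":"object","properties":{"rows":{"type":"array","items":{"type":"array"}},"squeeze":{"type":"number"}},"required":["rows"]}

```bash
ls; mkdir -p pics; cat > h.py <<'E'
import numpy as np, cv2
from scipy.spatial.transform import Rotation as R
from bench import env
def rot(q): q=np.array(q); return q if q.shape==(3,3) else R.from_quat([q[1],q[2],q[3],q[0]]).as_matrix()
def pts(c):
    v,u=np.mgrid[0:420,0:560]; z=c["range_z"]
    P=np.stack([(u-c["cx"])/c["fx"]*z,-(v-c["cy"])/c["fy"]*z,-z],-1)
    return P@rot(c["attitude"]).T+np.array(c["xyz"])
E
python3 - <<'E'
from h import *
s=env.sense(); print({k:np.round(v,3) for k,v in s.items()})
for n in ("top","scene"):
    c=env.camera(n); cv2.imwrite(f"pics/{n}.png",c["pixels"][...,::-1]); np.save(n+".npy",c,allow_pickle=True)
    print(n,{k:v for k,v in c.items() if k not in("pixels","range_z")})
E
```

```text
pics
{'t': np.float64(0.0), 'joint_positions': array([ 1.138,  0.3  ,  1.522, -0.   ,  1.321, -0.067]), 'joint_velocities': array([-0.002,  0.001,  0.   , -0.001, -0.001, -0.001]), 'tau': array([ 1.0000e-03, -5.3182e+01, -3.5274e+01,  7.1000e-02,  2.5000e-02,
       -0.0000e+00]), 'ee_pos': array([0.197, 0.513, 0.205]), 'tcp_rot': array([-0.   ,  0.182,  0.983, -0.001]), 'ft_force': array([0.423, 0.125, 0.277]), 'ft_torque': array([-0.023, -0.003,  0.059]), 'gripper_force': np.float64(0.0), 'width': np.float64(0.998)}
top {'fx': 539.2712255304423, 'fy': 539.2712255304423, 'cx': 273.82296321718593, 'cy': 212.30091775252646, 'xyz': array([ 0.45829551, -0.04751094,  1.4667719 ]), 'attitude': array([ 0.71012477,  0.02527363, -0.02864948, -0.70303859])}
scene {'fx': 448.5251541974603, 'fy': 448.5251541974603, 'cx': 287.0809730299064, 'cy': 211.4322373055107, 'xyz': array([0.27632622, 0.49761612, 0.80530587]), 'attitude': array([-0.22451437, -0.09325907,  0.33268364,  0.91116279])}
```

View pics/top.png

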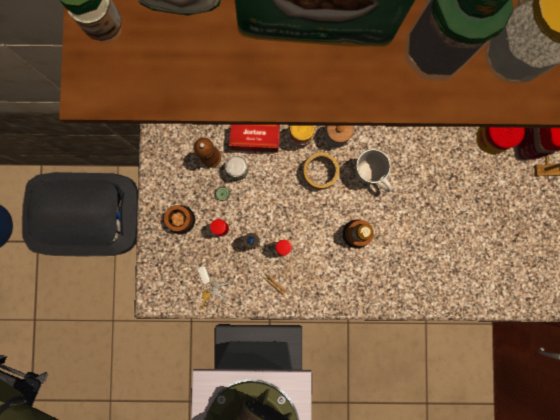

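View pics/scene.png

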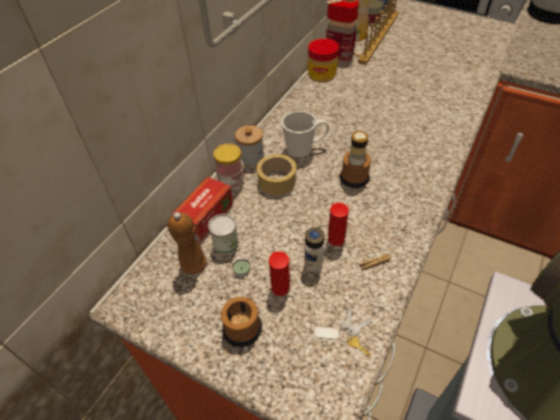

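The top view shows the empty holder at (178,219), the full one at (358,233), red cylinders at (218,228) and (283,247), and a black-capped jar at (250,242). In the scene view that jar is at (314,250) and the empty holder at (241,320).

Candidates for the jar (top view): the reds at (218,228) and (283,247), which are look-alikes because they are red; the jar in the holder at (358,233), which is not loose; and the black-capped glass jar at (250,242), which fits. I'll confirm it in a crop.

```bash
python3 - <<'E'
from h import *
T=np.load("top.npy",allow_pickle=True).item(); S=np.load("scene.npy",allow_pickle=True).item()
a=cv2.resize(T["pixels"][185:285,150:300],None,fx=4,fy=4,interpolation=2)
b=cv2.resize(S["pixels"][190:350,210:360],None,fx=2.5,fy=2.5,interpolation=2)
b=cv2.copyMakeBorder(b,0,0,0,0,0)[:400]
im=np.hstack([a[:, :420],b[:400]]); 
cv2.imwrite("pics/crop.png",im[...,::-1])
for n,c in(("T",T),("S",S)):
    P=pts(c); ok=c["range_z"]>0
    for nm,xy0 in (("jar",(250,242) if n=="T" else (314,245)),("hold",(178,219) if n=="T" else (241,320)),("red1",(218,228) if n=="T" else (280,260)),("red2",(283,247) if n=="T" else (338,212))):
        u,v=xy0; q=np.s_[v-25:v+26,u-25:u+26]; p=P[q][ok[q]]
        c0=P[v,u][:2]; p=p[np.linalg.norm(p[:,:2]-c0,axis=1)<0.05]
        lo,hi=(0.095,0.125) if nm!="hold" else (0.056,0.075)
        t=p[(p[:,2]>lo)&(p[:,2]<hi)]
        print(n,nm,P[v,u].round(3),len(t),t.mean(0).round(4) if len(t) else "", ((t.max(0)+t.min(0))/2).round(4) if len(t) else "",np.ptp(t,axis=0).round(3) if len(t) else "")
        if nm=="hold" and len(t)>10:
            e,_=cv2.minEnclosingCircle(t[:,:2].astype(np.float32)),0; print(e)
E
```

```text
T jar [0.487 0.006 0.111] 204 [0.4903 0.0049 0.1053] [0.4905 0.0047 0.1066] [0.038 0.038 0.019]
T hold [0.548 0.202 0.025] 320 [0.548  0.2001 0.0631] [0.5483 0.1997 0.0634] [0.068 0.066 0.014]
((0.5486900210380554, 0.20015296339988708), 0.03505077213048935)
T red1 [0.521 0.087 0.106] 206 [0.525  0.0884 0.1052] [0.5252 0.0884 0.1039] [0.038 0.038 0.016]
T red2 [ 0.475 -0.077  0.111] 199 [ 0.4744 -0.0771  0.105 ] [ 0.4737 -0.0763  0.1042] [0.038 0.038 0.017]
S jar [0.486 0.024 0.097] 306 [0.4928 0.0081 0.1033] [0.4934 0.0052 0.1013] [0.039 0.041 0.013]
S hold [0.552 0.2   0.031] 638 [0.5505 0.2025 0.0624] [0.5515 0.2014 0.0612] [0.068 0.069 0.01 ]
((0.5517544150352478, 0.2010284662246704), 0.03483637422323227)
S red1 [0.525 0.09  0.106] 341 [0.5272 0.0914 0.1035] [0.5285 0.0895 0.1015] [0.04  0.04  0.013]
S red2 [ 0.477 -0.069  0.104] 273 [ 0.4769 -0.0745  0.1031] [ 0.4776 -0.0762  0.1013] [0.04  0.04  0.012]
```

View pics/crop.png

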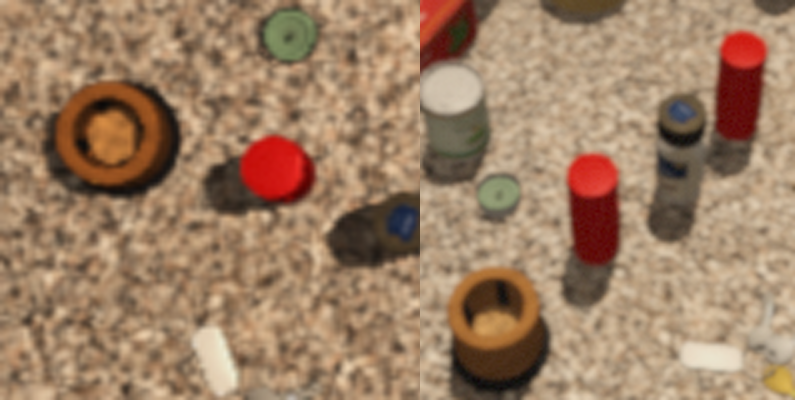

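The crop confirms it: the clear-glass jar with the dark cap stands at (314,250) in the scene view, between two all-red look-alikes. The empty holder's cork floor is visible. I'll move over the jar.

Call:
send_rows(
  rows=[
    [1,[-0.07,-0.058,0],0],
    [1,[-0.07,-0.058,0],0],
    [1,[-0.07,-0.058,0],0],
    [1,[-0.07,-0.058,0],0],
    [1,[-0.07,-0.058,0],0],
    [1,[-0.07,-0.058,0],0],
    [1,[-0.07,-0.058,0],0],
    [1,[-0.07,-0.058,0],0],
    [1,[-0.07,-0.058,0],0],
    [1,[-0.07,-0.058,0],0],
  ],
)

```text
t: 0.93
ee_pos: [0.3756, 0.1951, 0.2054]
tcp_rot: [-0.0, 0.182, 0.983, -0.0]
ft_force: [0.7, 0.7, 0.2]
width: 0.997
gripper_force: 0.0
```

Call:
send_rows(
  rows=[
    [1,[-0.07,-0.058,0],0],
    [1,[-0.07,-0.058,0],0],
    [1,[-0.07,-0.058,0],0],
    [1,[-0.07,-0.058,0],0],
    [1,[-0.07,-0.058,0],0],
    [1,[-0.07,-0.058,0],0],
    [1,[0,0,0],0.15],
    [1,[0,0,0],0.15],
    [1,[0,0,0],0.15],
    [1,[0,0,0],0.15],
  ],
)

```text
t: 1.77
ee_pos: [0.4822, 0.0064, 0.2051]
tcp_rot: [-0.0, 0.409, 0.912, -0.0]
ft_force: [0.8, -0.3, -0.1]
width: 0.998
gripper_force: 0.0
```

Call:
send_rows(
  rows=[
    [1,[0,0,0],0.15],
    [1,[0,0,0],0.15],
    [1,[0,0,0],0.15],
    [1,[0,0,0],0.15],
    [1,[0,0,0],0.15],
    [1,[0,0,0],0.15],
    [1,[0,0,0],0.15],
    [1,[0,0,0],0.15],
    [1,[0,0,0],0.1],
    [1,[0,0,0],0],
  ],
)

```text
t: 2.6
ee_pos: [0.4822, 0.0067, 0.2052]
tcp_rot: [-0.0, 0.802, 0.597, -0.0]
ft_force: [0.0, 0.1, -0.3]
width: 1.001
gripper_force: 0.0
```

```bash
cat >> h.py <<'E'
def wrist():
    s=env.sense(); c=env.camera("wrist"); M=np.array(c["tool_from_camera"]); Rt=rot(s["tcp_rot"])
    c2=dict(c,attitude=Rt@M[:3,:3],xyz=Rt@M[:3,3]+s["ee_pos"])
    return s,c2
def circ(P,xy,lo,hi,r):
    m=(P[...,2]>lo)&(P[...,2]<hi)&(np.linalg.norm(P[...,:2]-xy,axis=-1)<r); t=P[m]
    if len(t)<10: return None
    e=cv2.minEnclosingCircle(t[:,:2].astype(np.float32)); return np.round(e[0],4),round(e[1],4),len(t),t[:,2].mean().round(4),t[:,:2].mean(0).round(4)
def yaw(s): y=rot(s["tcp_rot"])[:,1]; return np.degrees(np.arctan2(y[1],y[0]))
E
python3 - <<'E'
from h import *
s,c=wrist(); print(s["t"],s["ee_pos"].round(4),yaw(s).round(2),s["joint_positions"].round(3)); P=pts(c)
cv2.imwrite("pics/w1.png",c["pixels"][...,::-1])
print("cam",c["xyz"].round(3)); print("jar",circ(P,[.491,.005],.095,.115,.04)); print("hold",circ(P,[.549,.2],.055,.07,.05))
E
```

```text
2.6 [0.4822 0.0067 0.2052] -16.67 [-0.062  0.149  1.706 -0.     1.287  0.229]
cam [0.506 0.087 0.384]
jar (array([0.4948, 0.0036]), 0.0203, 1475, np.float64(0.1044), array([0.4952, 0.0048]))
hold (array([0.5487, 0.1827]), 0.0302, 997, np.float64(0.0625), array([0.5452, 0.1738]))
```

View pics/w1.png

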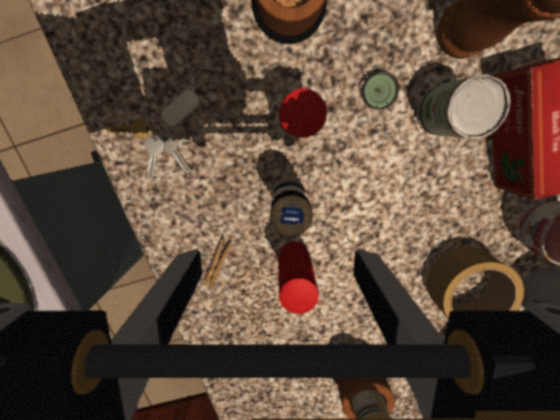

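The wrist view shows the dark-capped jar at (290,213), the reds at (302,112) and (298,290), and the fingers straddling clear of all three. I'll descend and grip.

Call:
send_rows(
  rows=[
    [1,[0.0025,0.03,0],0],
    [1,[0,0,0.05],0],
    [1,[0,0,0.05],0],
    [1,[0,0,0.05],0],
    [1,[0,0,0.05],0],
    [1,[0,0,0.05],0],
    [1,[0,0,0.05],0],
    [1,[0,0,0.05],0],
    [1,[0,0,0.025],0],
    [1,[0,0,0],0],
  ],
)

```text
t: 3.48
ee_pos: [0.493, 0.0043, 0.0536]
tcp_rot: [-0.001, 0.8, 0.599, -0.001]
ft_force: [0.5, -0.4, -0.4]
width: 0.999
gripper_force: 0.0
```

Call:
send_rows(
  rows=[
    [-1,[0,0,0],0],
    [-1,[0,0,0],0],
    [-1,[0,0,0],0],
    [-1,[0,0,0],0],
    [-1,[0,0,0],0],
    [-1,[0,0,0],0],
    [-1,[0,0,0],0],
    [-1,[0,0,0],0],
    [-1,[0,0,0],0],
    [-1,[0,0,0],0],
  ],
  squeeze=50,
)

```text
t: 4.32
ee_pos: [0.4941, 0.0043, 0.0555]
tcp_rot: [0.0, 0.801, 0.599, 0.0]
ft_force: [0.1, 0.4, 0.8]
width: 0.431
gripper_force: 50.0
```

Call:
send_rows(
  rows=[
    [-1,[0,0,-0.02],0],
    [-1,[0,0,-0.055],0],
    [-1,[0,0,-0.055],0],
    [-1,[0,0,-0.055],0],
    [-1,[0,0,-0.055],0],
    [-1,[0,0,-0.055],0],
    [-1,[0,0,-0.055],0],
    [-1,[0.03,0,0],0],
    [-1,[0.05,0,0],0],
    [-1,[0.05,0,0],0],
  ],
)

```text
t: 5.15
ee_pos: [0.5089, 0.0549, 0.1954]
tcp_rot: [-0.0, 0.801, 0.598, 0.0]
ft_force: [-0.4, -1.2, -1.5]
width: 0.425
gripper_force: 50.0
```

Call:
send_rows(
  rows=[
    [-1,[0.05,0,0],0],
    [-1,[0.05,0,0],0],
    [-1,[0.05,0,0],0],
    [-1,[0.02,0,0],0],
    [-1,[0,0,0],0],
    [-1,[0,0,0],0],
    [-1,[0,0,0],0],
    [-1,[0,0,0],0],
    [-1,[0,0,0],0],
    [-1,[0,0,0],0],
  ],
)

```text
t: 5.98
ee_pos: [0.5281, 0.1188, 0.1956]
tcp_rot: [0.0, 0.801, 0.598, 0.0]
ft_force: [-0.7, 0.4, -1.5]
width: 0.429
gripper_force: 50.0
```

```bash
python3 - <<'E'
from h import *
s,c=wrist(); print(s["t"],s["ee_pos"].round(4),yaw(s).round(2),s["joint_positions"].round(3),s["ft_force"].round(2),s["width"]); P=pts(c)
cv2.imwrite("pics/w2.png",c["pixels"][...,::-1]); np.save("w2.npy",c,allow_pickle=True)
print("cam",c["xyz"].round(3)); print("hold",circ(P,[.549,.2],.06,.068,.045))
m=(P[...,2]>.02)&(P[...,2]<.045)&(np.linalg.norm(P[...,:2]-[.55,.2],axis=-1)<.019);print("floor",np.percentile(P[m][:,2],[5,25,50,75,95]).round(4),m.sum(),P[m].mean(0).round(4))
# rim fit: inner/outer edges in image, back-projected to z=.064
h=(P[...,2]>.058)&(P[...,2]<.07)&(np.linalg.norm(P[...,:2]-[.55,.2],axis=-1)<.045)
cs,hi=cv2.findContours(h.astype(np.uint8),cv2.RETR_CCOMP,cv2.CHAIN_APPROX_NONE)
for k in cs:
    if len(k)>40:
        q=k[:,0]; p=P[q[:,1],q[:,0]]; p=p[np.abs(p[:,2]-.064)<.006][:,:2]
        x=np.linalg.lstsq(np.c_[2*p,np.ones(len(p))],(p**2).sum(1),rcond=None)[0]; print(len(p),x[:2].round(4),np.sqrt(x[2]+x[:2]@x[:2]).round(4))
for n in("top","scene"): pass
E
```

```text
5.9833 [0.5281 0.1188 0.1956] -16.5 [0.154 0.289 1.559 0.    1.294 0.442] [-0.69  0.43 -1.55] 0.42875429453596026
cam [0.552 0.199 0.374]
hold (array([0.5528, 0.1988]), 0.0345, 2389, np.float64(0.0632), array([0.5532, 0.1999]))
floor [0.0279 0.0289 0.0294 0.03   0.0309] 986 [0.5513 0.1997 0.0296]
206 [0.5529 0.1988] 0.0336
147 [0.5528 0.1988] 0.0228
```

View pics/w2.png

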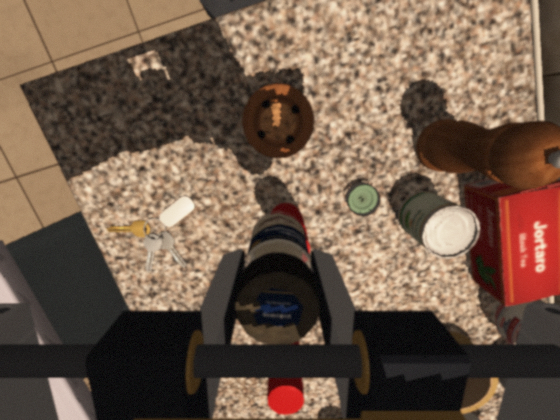

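The holder's bore is at (278,120) with its four ribs visible. The held jar is at (278,300), hanging straight. I'll measure the jar's cap against the TCP in the same image.

```bash
python3 - <<'E'
from h import *
c=np.load("w2.npy",allow_pickle=True).item(); P=pts(c)
q=P[265:340,240:318]; print(np.percentile(q[...,2],[10,50,90]))
for lo in(.236,.24): print(circ(P[255:345,225:330],[.528,.119],lo,.252,.024))
for r in range(260,345,10): 
    row=P[r,200:350]; m=(row[:,2]>.235)&(row[:,2]<.255)&(np.linalg.norm(row[:,:2]-[.528,.119],axis=1)<.03); k=np.flatnonzero(m); print(r,(k.min()+200,k.max()+200) if len(k) else None, row[75].round(4))
E
```

```text
[0.233367   0.24468594 0.24563003]
(array([0.5285, 0.1209]), 0.0233, 5889, np.float64(0.2444), array([0.5287, 0.1209]))
(array([0.5285, 0.1209]), 0.0233, 5536, np.float64(0.2448), array([0.5285, 0.1203]))
260 None [0.5321 0.1362 0.2295]
270 (np.int64(252), np.int64(304)) [0.5324 0.1371 0.2425]
280 (np.int64(219), np.int64(335)) [0.5314 0.1335 0.2449]
290 (np.int64(216), np.int64(338)) [0.5299 0.1285 0.2448]
300 (np.int64(212), np.int64(342)) [0.5285 0.1239 0.2454]
310 (np.int64(231), np.int64(323)) [0.5272 0.1195 0.2466]
320 (np.int64(232), np.int64(323)) [0.5254 0.1136 0.2453]
330 (np.int64(232), np.int64(323)) [0.524  0.1087 0.2459]
340 (np.int64(257), np.int64(298)) [0.5221 0.1023 0.2445]
```

```bash
python3 - <<'E'
from h import *
for n in("top","scene"):
    P=pts(np.load(n+".npy",allow_pickle=True).item())
    m=(P[...,2]>.09)&(P[...,2]<.4)&(P[...,0]>.58)&(P[...,0]<.72)&(P[...,1]>.08)&(P[...,1]<.22); t=P[m]; print(n,len(t),t.min(0).round(3),t.max(0).round(3))
    for lo in(.1,.14,.17):
        k=t[t[:,2]>lo]; print(lo,len(k),k.min(0).round(3) if len(k) else "",k.max(0).round(3) if len(k) else "")
s=env.sense(); Rt=rot(s["tcp_rot"]); d=np.r_[.5528,.1993,.1956]-s["ee_pos"]; print((Rt.T@d).round(4),(Rt.T@d/.4).round(4))
E
```

```text
top 209 [0.695 0.102 0.091] [0.72  0.149 0.173]
0.1 208 [0.695 0.102 0.114] [0.72  0.149 0.173]
0.14 172 [0.695 0.102 0.14 ] [0.72  0.149 0.173]
0.17 2 [0.717 0.123 0.17 ] [0.717 0.125 0.173]
scene 519 [0.698 0.101 0.091] [0.72  0.15  0.169]
0.1 487 [0.698 0.101 0.1  ] [0.72  0.15  0.169]
0.14 257 [0.698 0.101 0.14 ] [0.72  0.15  0.169]
0.17 0  
[ 0.0841  0.0009 -0.    ] [ 2.102e-01  2.200e-03 -1.000e-04]
```

Call:
send_rows(
  rows=[
    [-1,[0.04,0.002,0],0],
    [-1,[0.05,0,0],0],
    [-1,[0.05,0,0],0],
    [-1,[0.05,0,0],0],
    [-1,[0.02,0,0],0],
    [-1,[0,0,0.05],0],
    [-1,[0,0,0.05],0],
    [-1,[0,0,0.05],0],
    [-1,[0,0,0.025],0],
    [-1,[0,0,0],0],
  ],
)

```text
t: 6.87
ee_pos: [0.5517, 0.199, 0.1233]
tcp_rot: [-0.001, 0.801, 0.599, -0.002]
ft_force: [0.0, 0.5, -1.6]
width: 0.431
gripper_force: 50.0
```

```bash
python3 - <<'E'
from h import *
s=env.sense(); print(s["t"],s["ee_pos"].round(4),yaw(s).round(2),s["joint_positions"].round(3),s["ft_force"].round(2)); Rt=rot(s["tcp_rot"]);print((Rt.T@(np.r_[.5528,.1993,.12]-s["ee_pos"])/.4).round(4), Rt[:,2].round(4))
E
```

```text
6.8667 [0.5517 0.199  0.1233] -16.47 [ 0.284  0.459  1.501 -0.     1.186  0.571] [ 0.05  0.49 -1.63]
[0.0015 0.0024 0.0083] [-0.0036 -0.0011 -1.    ]
```

Call:
send_rows(
  rows=[
    [-1,[0,0,0],0],
    [-1,[0,0,0.002],-0.15],
    [-1,[0,0,0.002],-0.15],
    [-1,[0,0,0.002],-0.15],
    [-1,[0,0,0.002],-0.15],
    [-1,[0,0,0.002],-0.15],
    [-1,[0,0,0.002],-0.15],
    [-1,[0,0,0.002],-0.15],
    [-1,[0,0,0.002],-0.15],
    [-1,[0,0,0.002],-0.15],
  ],
)

```text
t: 7.7
ee_pos: [0.5534, 0.1997, 0.12]
tcp_rot: [0.001, 0.386, 0.923, 0.001]
ft_force: [-0.7, -0.6, -2.5]
width: 0.429
gripper_force: 50.0
```

Call:
send_rows(
  rows=[
    [-1,[0,0,0.001],-0.15],
    [-1,[0,0,0.001],-0.15],
    [-1,[0,0,0.001],-0.15],
    [-1,[0,0,0],0],
    [-1,[0,0,0],0.15],
    [-1,[0,0,0.001],0.15],
    [-1,[0,0,0.001],0.15],
    [-1,[0,0,0.001],0.15],
    [-1,[0,0,0.001],0.15],
    [-1,[0,0,0.001],0.15],
  ],
)

```text
t: 8.53
ee_pos: [0.554, 0.2008, 0.1181]
tcp_rot: [0.001, 0.549, 0.836, 0.002]
ft_force: [-2.0, 4.4, 12.4]
width: 0.43
gripper_force: 50.0
```

```bash
cat > st.py <<'E'
from h import *
s=env.sense(); Rt=rot(s["tcp_rot"]); print(s["t"],s["ee_pos"].round(4),"bottom",(s["ee_pos"][2]-.0555).round(4),"yaw",yaw(s).round(2),s["joint_positions"].round(2),"F",s["ft_force"].round(2),"M",s["ft_torque"].round(2),"d",(Rt.T@(np.r_[.5528,.1993,s["ee_pos"][2]]-s["ee_pos"])/.4).round(4), Rt[:,2].round(4))
E
python3 st.py
```

```text
8.5333 [0.554  0.2008 0.1181] bottom 0.0626 yaw 23.45 [ 0.28  0.47  1.51  0.    1.17 -0.12] F [-1.98  4.36 12.38] M [1.17 0.39 0.14] d [-0.0022 -0.0042 -0.    ] [ 0.0048  0.0028 -1.    ]
```

Call:
send_rows(
  rows=[
    [-1,[0,0,0],0.15],
    [-1,[0,0,0],0.15],
    [-1,[0,0,0],0.15],
    [-1,[0,0,0],0.15],
    [-1,[0,0,0],0.15],
    [-1,[0,0,0],0],
    [-1,[0,0,0],0],
    [-1,[0,0,0],0],
    [-1,[0,0,0],0],
    [-1,[0,0,0],0],
  ],
)

```text
t: 9.37
ee_pos: [0.5539, 0.2006, 0.1181]
tcp_rot: [0.001, 0.766, 0.643, 0.003]
ft_force: [-2.2, 2.0, 10.9]
width: 0.43
gripper_force: 50.0
```

```bash
python3 st.py; python3 - <<'E'
from h import *
s,c=wrist(); P=pts(c); cv2.imwrite("pics/w3.png",c["pixels"][...,::-1]); print(circ(P,[.553,.199],.06,.068,.045)); c=env.camera("scene"); cv2.imwrite("pics/s3.png",cv2.resize(c["pixels"][240:360,170:310],None,fx=4,fy=4,interpolation=2)[...,::-1])
E
```

```text
9.3667 [0.5539 0.2006 0.1181] bottom 0.0626 yaw -9.97 [0.28 0.46 1.51 0.   1.17 0.46] F [-2.23  1.96 10.94] M [ 0.73  0.46 -0.01] d [-0.0036 -0.0022 -0.    ] [ 0.0046  0.0024 -1.    ]
(array([0.5526, 0.1992]), 0.0344, 2065, np.float64(0.0627), array([0.5547, 0.2133]))
```

View pics/s3.png

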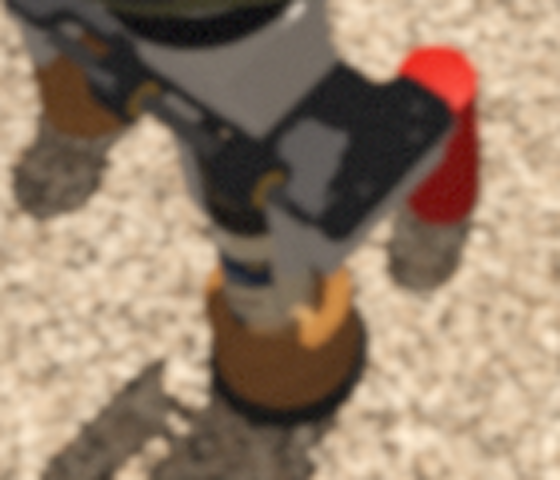

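The enlarged scene view shows the jar's foot around (275,320), seemingly on the rim and slightly left of the holder's centre (284,300). The jar hasn't entered the bore. I'll lift a little and check the pose with no contact.

Call:
send_rows(
  rows=[
    [-1,[0,0,-0.015],0],
    [-1,[0,0,-0.005],0],
    [-1,[0,0,0],0],
    [-1,[0,0,0],0],
    [-1,[0,0,0],0],
    [-1,[0,0,0],0],
    [-1,[0,0,0],0],
    [-1,[0,0,0],0],
    [-1,[0,0,0],0],
    [-1,[0,0,0],0],
  ],
)

```text
t: 10.3
ee_pos: [0.5526, 0.1996, 0.123]
tcp_rot: [-0.0, 0.764, 0.645, -0.0]
ft_force: [-0.4, 1.3, -1.7]
width: 0.429
gripper_force: 50.0
```

```bash
python3 st.py; python3 - <<'E'
from h import *
s=env.sense(); c=env.camera("scene"); np.save("s4.npy",c,allow_pickle=True); P=pts(c)
d=np.array([.5528,.1993])
print("rim now",circ(P,[.5517,.201],.057,.07,.045))
# jar side points: z between .075 and .1 ; fit circle of r=.0205 by least squares
from scipy.optimize import least_squares
for lo,hi in((.07,.08),(.08,.09),(.09,.10)):
    m=(P[...,2]>lo)&(P[...,2]<hi)&(np.linalg.norm(P[...,:2]-[.553,.2],axis=-1)<.03); t=P[m][:,:2]
    if len(t)>10:
        r=least_squares(lambda x:np.linalg.norm(t-x,axis=1)-.0205,[.553,.2],loss="soft_l1",f_scale=.001); print(lo,len(t),r.x.round(4),r.cost)
# same for initial jar
P=pts(np.load("scene.npy",allow_pickle=True).item())
for lo,hi in((.01,.03),(.03,.06),(.06,.09)):
    m=(P[...,2]>lo)&(P[...,2]<hi)&(np.linalg.norm(P[...,:2]-[.494,.004],axis=-1)<.03); t=P[m][:,:2]
    r=least_squares(lambda x:np.linalg.norm(t-x,axis=1)-.0205,[.494,.004],loss="soft_l1",f_scale=.001); print("init",lo,len(t),r.x.round(4),r.cost)
E
```

```text
10.3 [0.5526 0.1996 0.123 ] bottom 0.0675 yaw -9.71 [ 0.28  0.46  1.5  -0.    1.18  0.45] F [-0.41  1.27 -1.65] M [-0.    0.08 -0.01] d [-0.0008  0.0005  0.    ] [-1.e-04 -1.e-04 -1.e+00]
rim now (array([0.5514, 0.2011]), 0.0342, 414, np.float64(0.0627), array([0.544 , 0.2132]))
0.07 53 [0.5531 0.2   ] 5.2666522070718875e-06
0.08 63 [0.5531 0.2005] 1.0027820894663843e-05
0.09 59 [0.5532 0.2008] 1.0053468556210226e-05
init 0.01 96 [0.4946 0.0051] 2.1424090747826354e-05
init 0.03 173 [0.4945 0.0053] 4.38603954794154e-05
init 0.06 180 [0.4945 0.0044] 5.2603911855454355e-05
```

Call:
send_rows(
  rows=[
    [-1,[-0.003,-0.002,0],0],
    [-1,[0,0,0.003],-0.15],
    [-1,[0,0,0.003],-0.15],
    [-1,[0,0,0.003],-0.15],
    [-1,[0,0,0.003],-0.15],
    [-1,[0,0,0.002],-0.15],
    [-1,[0,0,0.002],-0.15],
    [-1,[0,0,0.002],-0.15],
    [-1,[0,0,0.002],-0.15],
    [-1,[0,0,0],-0.15],
  ],
)

```text
t: 11.18
ee_pos: [0.5514, 0.1986, 0.1148]
tcp_rot: [-0.0, 0.331, 0.944, -0.0]
ft_force: [0.2, -0.0, -2.5]
width: 0.43
gripper_force: 50.0
```

```bash
python3 st.py
```

```text
11.1833 [0.5514 0.1986 0.1148] bottom 0.0593 yaw 51.38 [ 0.28  0.47  1.51  0.    1.16 -0.61] F [ 0.18 -0.04 -2.49] M [ 0.01  0.22 -0.04] d [-0.0018  0.0035 -0.    ] [-7.e-04  0.e+00 -1.e+00]
```

The jar is inside the mouth now with no contact force. I'll carry on twisting.

Call:
send_rows(
  rows=[
    [-1,[0,0,0],0.15],
    [-1,[0,0,0.0015],0.15],
    [-1,[0,0,0.0015],0.15],
    [-1,[0,0,0.0015],0.15],
    [-1,[0,0,0.0015],0.15],
    [-1,[0,0,0.0015],0.15],
    [-1,[0,0,0.0015],0.15],
    [-1,[0,0,0.0015],0.15],
    [-1,[0,0,0.0015],0.15],
    [-1,[0,0,0],0.15],
  ],
)

```text
t: 12.02
ee_pos: [0.552, 0.199, 0.1105]
tcp_rot: [0.0, 0.803, 0.596, 0.001]
ft_force: [2.6, 2.9, -1.8]
width: 0.429
gripper_force: 50.0
```

```bash
python3 st.py
```

```text
12.0167 [0.552  0.199  0.1105] bottom 0.055 yaw -16.79 [0.28 0.47 1.52 0.   1.15 0.58] F [ 2.58  2.89 -1.81] M [ 0.62 -0.52  0.06] d [0.0012 0.0017 0.    ] [ 1.3e-03  9.0e-04 -1.0e+00]
```

Call:
send_rows(
  rows=[
    [-1,[0.0015,0.001,0],-0.15],
    [-1,[0,0,0.001],-0.15],
    [-1,[0,0,0.001],-0.15],
    [-1,[0,0,0.001],-0.15],
    [-1,[0,0,0.001],-0.15],
    [-1,[0,0,0.001],-0.15],
    [-1,[0,0,0.001],-0.15],
    [-1,[0,0,0.001],-0.15],
    [-1,[0,0,0.001],-0.15],
    [-1,[0,0,0.001],-0.15],
  ],
)

```text
t: 12.85
ee_pos: [0.5516, 0.1989, 0.1068]
tcp_rot: [-0.001, 0.331, 0.944, -0.0]
ft_force: [-4.6, -1.5, 3.6]
width: 0.427
gripper_force: 50.0
```

Call:
send_rows(
  rows=[
    [-1,[0,0,0.001],-0.15],
    [-1,[0,0,0.001],-0.15],
    [-1,[0,0,0.001],-0.15],
    [-1,[0,0,0],0],
    [-1,[0,0,0],0.15],
    [-1,[0,0,0.001],0.15],
    [-1,[0,0,0.001],0.15],
    [-1,[0,0,0.001],0.15],
    [-1,[0,0,0.001],0.15],
    [-1,[0,0,0.001],0.15],
  ],
)

```text
t: 13.68
ee_pos: [0.5519, 0.1994, 0.1042]
tcp_rot: [-0.0, 0.496, 0.868, 0.0]
ft_force: [-4.8, -0.1, 7.7]
width: 0.426
gripper_force: 50.0
```

```bash
python3 st.py
```

```text
13.6833 [0.5519 0.1994 0.1042] bottom 0.0487 yaw 30.5 [ 0.28  0.48  1.52  0.    1.14 -0.25] F [-4.77 -0.13  7.66] M [0.13 1.19 0.5 ] d [-0.0012  0.0018 -0.    ] [-2.e-04  3.e-04 -1.e+00]
```

Call:
send_rows(
  rows=[
    [-1,[0,0,0.0008],0.15],
    [-1,[0,0,0.0008],0.15],
    [-1,[0,0,0.0008],0.15],
    [-1,[0,0,0.0008],0.15],
    [-1,[0,0,0.0008],0.15],
    [-1,[0,0,0.0008],0.15],
    [-1,[0,0,0.0008],0.15],
    [-1,[0,0,0],0],
    [-1,[0,0,0],-0.15],
    [-1,[0,0,0.0008],-0.15],
  ],
)

```text
t: 14.52
ee_pos: [0.5523, 0.1993, 0.1018]
tcp_rot: [-0.0, 0.724, 0.69, 0.001]
ft_force: [-3.1, 0.2, 7.1]
width: 0.43
gripper_force: 50.0
```

Call:
send_rows(
  rows=[
    [-1,[0,0,0.0008],-0.15],
    [-1,[0,0,0.0008],-0.15],
    [-1,[0,0,0.0008],-0.15],
    [-1,[0,0,0.0008],-0.15],
    [-1,[0,0,0.0008],-0.15],
    [-1,[0,0,0.0008],-0.15],
    [-1,[0,0,0.0008],-0.15],
    [-1,[0,0,0.0008],-0.15],
    [-1,[0,0,0.0008],-0.15],
    [-1,[0,0,0.0008],-0.15],
  ],
)

```text
t: 15.35
ee_pos: [0.5518, 0.1988, 0.0986]
tcp_rot: [-0.0, 0.218, 0.976, -0.0]
ft_force: [-6.8, -4.1, 10.6]
width: 0.429
gripper_force: 50.0
```

```bash
python3 st.py
```

```text
15.35 [0.5518 0.1988 0.0986] bottom 0.0431 yaw 64.83 [ 0.28  0.49  1.52 -0.    1.13 -0.85] F [-6.77 -4.11 10.64] M [-0.87  1.72 -0.54] d [-0.0016  0.0022 -0.    ] [-8.e-04 -4.e-04 -1.e+00]
```

Call:
send_rows(
  rows=[
    [-1,[0,0,0],0.15],
    [-1,[0,0,0.0008],0.15],
    [-1,[0,0,0.0008],0.15],
    [-1,[0,0,0.0008],0.15],
    [-1,[0,0,0.0008],0.15],
    [-1,[0,0,0.0008],0.15],
    [-1,[0,0,0.0008],0.15],
    [-1,[0,0,0.0008],0.15],
    [-1,[0,0,0.0008],0.15],
    [-1,[0,0,0.0008],0.15],
  ],
)

```text
t: 16.18
ee_pos: [0.5525, 0.1995, 0.0963]
tcp_rot: [0.0, 0.727, 0.687, 0.001]
ft_force: [-3.1, 0.6, 11.4]
width: 0.426
gripper_force: 50.0
```

Call:
send_rows(
  rows=[
    [-1,[0,0,0.0008],0.15],
    [-1,[0,0,0.0008],0.15],
    [-1,[0,0,0],0],
    [-1,[0,0,0],-0.15],
    [-1,[0,0,0.0008],-0.15],
    [-1,[0,0,0.0008],-0.15],
    [-1,[0,0,0.0008],-0.15],
    [-1,[0,0,0.0008],-0.15],
    [-1,[0,0,0.0008],-0.15],
    [-1,[0,0,0.0008],-0.15],
  ],
)

```text
t: 17.02
ee_pos: [0.552, 0.1992, 0.0936]
tcp_rot: [-0.0, 0.492, 0.871, 0.0]
ft_force: [-7.2, -1.7, 14.0]
width: 0.423
gripper_force: 50.0
```

```bash
python3 st.py
```

```text
17.0167 [0.552  0.1992 0.0936] bottom 0.0381 yaw 31.08 [ 0.28  0.49  1.53  0.    1.12 -0.26] F [-7.17 -1.74 13.97] M [-0.47  1.82 -0.6 ] d [-0.0008  0.0017  0.    ] [-0.e+00  5.e-04 -1.e+00]
```

Call:
send_rows(
  rows=[
    [-1,[0,0,0.0008],-0.15],
    [-1,[0,0,0.0008],-0.15],
    [-1,[0,0,0.0008],-0.15],
    [-1,[0,0,0.0008],-0.15],
    [-1,[0,0,0.0008],-0.15],
    [-1,[0,0,0],0],
    [-1,[0,0,0],0.15],
    [-1,[0,0,0.0008],0.15],
    [-1,[0,0,0.0008],0.15],
    [-1,[0,0,0.0008],0.15],
  ],
)

```text
t: 17.85
ee_pos: [0.5519, 0.1993, 0.0909]
tcp_rot: [-0.0, 0.444, 0.896, 0.0]
ft_force: [-8.3, 0.4, 11.3]
width: 0.426
gripper_force: 50.0
```

Call:
send_rows(
  rows=[
    [-1,[0,0,0.0008],0.15],
    [-1,[0,0,0.0008],0.15],
    [-1,[0,0,0.0008],0.15],
    [-1,[0,0,0.0008],0.15],
    [-1,[0,0,0.0008],0.15],
    [-1,[0,0,0.0008],0.15],
    [-1,[0,0,0.0008],0.15],
    [-1,[0,0,0.0008],0.15],
    [-1,[0,0,0],0],
    [-1,[0,0,0],-0.15],
  ],
)

```text
t: 18.68
ee_pos: [0.5525, 0.1994, 0.0885]
tcp_rot: [0.0, 0.766, 0.643, 0.001]
ft_force: [-4.5, 0.8, 10.1]
width: 0.427
gripper_force: 50.0
```

```bash
python3 st.py
```

```text
18.6833 [0.5525 0.1994 0.0885] bottom 0.033 yaw -9.92 [0.28 0.5  1.53 0.   1.11 0.46] F [-4.52  0.76 10.08] M [-0.04  1.13 -0.78] d [-0.0002  0.0007  0.    ] [ 0.0013  0.001  -1.    ]
```

Call:
send_rows(
  rows=[
    [-1,[0,0,0.0008],-0.15],
    [-1,[0,0,0.0008],-0.15],
    [-1,[0,0,0.0008],-0.15],
    [-1,[0,0,0.0008],-0.15],
    [-1,[0,0,0.0008],-0.15],
    [-1,[0,0,0.0008],-0.15],
    [-1,[0,0,0.0008],-0.15],
    [-1,[0,0,0],-0.15],
    [-1,[0,0,0],-0.15],
    [-1,[0,0,0],-0.15],
  ],
)

```text
t: 19.52
ee_pos: [0.5518, 0.1988, 0.0859]
tcp_rot: [-0.0, 0.275, 0.961, -0.0]
ft_force: [-8.0, -4.1, 9.3]
width: 0.428
gripper_force: 50.0
```

```bash
python3 st.py
```

```text
19.5167 [0.5518 0.1988 0.0859] bottom 0.0304 yaw 58.05 [ 0.28  0.5   1.53  0.    1.11 -0.73] F [-7.98 -4.14  9.27] M [-0.76  1.7  -0.96] d [-0.0015  0.0023 -0.    ] [-8.e-04 -1.e-04 -1.e+00]
```

Call:
send_rows(
  rows=[
    [-1,[0,0,0],0.15],
    [-1,[0,0,0.0008],0.15],
    [-1,[0,0,0.0008],0.15],
    [-1,[0,0,0.0008],0.15],
    [-1,[0,0,0.0008],0.15],
    [-1,[0,0,0.0008],0.15],
    [-1,[0,0,0.0008],0.15],
    [-1,[0,0,0],0.15],
    [-1,[0,0,0],0.15],
    [-1,[0,0,0],0.15],
  ],
)

```text
t: 20.35
ee_pos: [0.5526, 0.1997, 0.0847]
tcp_rot: [0.0, 0.766, 0.643, 0.001]
ft_force: [-3.8, 1.1, 12.3]
width: 0.431
gripper_force: 50.0
```

```bash
python3 st.py
```

```text
20.35 [0.5526 0.1997 0.0847] bottom 0.0292 yaw -9.96 [0.28 0.5  1.53 0.   1.1  0.46] F [-3.81  1.11 12.34] M [0.25 1.03 0.92] d [-0.0008  0.0006  0.    ] [ 2.e-03  8.e-04 -1.e+00]
```

Call:
send_rows(
  rows=[
    [-1,[0,0,0.0008],-0.15],
    [-1,[0,0,0.0008],-0.15],
    [-1,[0,0,0.0008],-0.15],
    [-1,[0,0,0.0008],-0.15],
    [-1,[0,0,0],-0.15],
    [-1,[0,0,0],-0.15],
    [-1,[0,0,0],-0.15],
    [-1,[0,0,0],-0.15],
    [-1,[0,0,0],-0.15],
    [-1,[0,0,0],-0.15],
  ],
)

```text
t: 21.18
ee_pos: [0.5522, 0.1988, 0.0837]
tcp_rot: [0.0, 0.275, 0.961, 0.0]
ft_force: [-9.8, -4.8, 20.2]
width: 0.425
gripper_force: 50.0
```

```bash
python3 st.py
```

```text
21.1833 [0.5522 0.1988 0.0837] bottom 0.0282 yaw 58.04 [ 0.28  0.5   1.54 -0.    1.1  -0.73] F [-9.77 -4.84 20.2 ] M [-1.17  2.23 -1.06] d [-0.0007  0.0019  0.    ] [ 2.e-04  0.e+00 -1.e+00]
```

Call:
send_rows(
  rows=[
    [-1,[0,0,0],0.15],
    [-1,[0,0,0.0008],0.15],
    [-1,[0,0,0.0008],0.15],
    [-1,[0,0,0],0.15],
    [-1,[0,0,0],0.15],
    [-1,[0,0,0],0.15],
    [-1,[0,0,0],0.15],
    [-1,[0,0,0],0.15],
    [-1,[0,0,0],0.15],
    [-1,[0,0,0],0.15],
  ],
)

```text
t: 22.02
ee_pos: [0.5527, 0.1996, 0.0835]
tcp_rot: [0.0, 0.766, 0.643, 0.001]
ft_force: [-7.8, -0.1, 20.8]
width: 0.43
gripper_force: 50.0
```

```bash
python3 st.py
```

```text
22.0167 [0.5527 0.1996 0.0835] bottom 0.028 yaw -9.95 [0.28 0.5  1.53 0.   1.1  0.46] F [-7.83 -0.12 20.8 ] M [-0.1   1.89  0.95] d [-0.0007  0.0004 -0.    ] [ 2.3e-03  7.0e-04 -1.0e+00]
```

While I was only twisting, the force held at about 21 N and the depth stayed put, so the jar is on the floor. I'll release and back off.

Call:
send_rows(
  rows=[
    [1,[0,0,0],0],
    [1,[0,0,0],0],
    [1,[0,0,0],0],
    [1,[0,0,0],0],
    [1,[0,0,0],0],
    [1,[0,0,0],0],
    [1,[0,0,0],0],
    [1,[0,0,0],0],
    [1,[0,0,-0.02],0],
    [1,[0,0,-0.03],0],
  ],
)

```text
t: 22.85
ee_pos: [0.5518, 0.199, 0.1009]
tcp_rot: [-0.0, 0.764, 0.645, -0.001]
ft_force: [0.3, 1.3, 0.5]
width: 0.999
gripper_force: 0.0
```

Call:
send_rows(
  rows=[
    [1,[0,0,-0.05],0],
    [1,[0,0,-0.05],0],
    [1,[0,0,-0.05],0],
    [1,[0,0,-0.05],0],
    [1,[0,0,-0.05],0],
    [1,[0,0,-0.05],0],
    [1,[0,0,-0.05],0],
    [1,[-0.05,0,0],0],
    [1,[-0.05,0,0],0],
    [1,[-0.05,0,0],0],
  ],
)

```text
t: 23.68
ee_pos: [0.5419, 0.1394, 0.2426]
tcp_rot: [0.0, 0.764, 0.645, 0.001]
ft_force: [0.3, -0.4, -0.2]
width: 0.998
gripper_force: 0.0
```

Call:
send_rows(
  rows=[
    [1,[-0.05,0,0],0],
    [1,[-0.02,0,0],0],
    [1,[0,0,0],0],
    [1,[0,0,0],0],
    [1,[0,0,0],0],
    [1,[0,0,0],0],
    [1,[0,0,0],0],
    [1,[0,0,0],0],
    [1,[0,0,0],0],
    [1,[0,0,0],0],
  ],
)

```text
t: 24.52
ee_pos: [0.5374, 0.1125, 0.241]
tcp_rot: [-0.0, 0.764, 0.645, -0.0]
ft_force: [0.5, -0.4, 0.0]
width: 0.997
gripper_force: 0.0
```

```bash
python3 - <<'E'
from h import *
s,c=wrist(); P=pts(c); print(s["t"],s["ee_pos"].round(4)); cv2.imwrite("pics/w5.png",c["pixels"][...,::-1])
print("w jar",circ(P,[.5525,.1992],.125,.145,.03)," rim",circ(P,[.5525,.1992],.058,.068,.045))
T=env.camera("top"); P=pts(T); print("t jar",circ(P,[.55,.2],.125,.145,.03)); print("t full",circ(P,[.50,-.25],.12,.145,.05))
S=env.camera("scene"); P=pts(S); print("s jar",circ(P,[.5525,.1992],.129,.145,.03)); cv2.imwrite("pics/s5.png",S["pixels"][...,::-1])
E
```

```text
24.5167 [0.5374 0.1125 0.241 ]
w jar (array([0.5533, 0.1988]), 0.0204, 1740, np.float64(0.1348), array([0.5529, 0.1991]))  rim (array([0.553 , 0.1986]), 0.0344, 1528, np.float64(0.0633), array([0.553 , 0.1988]))
t jar None
t full (array([ 0.5147, -0.2782]), 0.0202, 215, np.float64(0.1324), array([ 0.5144, -0.2771]))
s jar (array([0.5515, 0.2013]), 0.0203, 402, np.float64(0.1342), array([0.551 , 0.2021]))
```

View pics/s5.png

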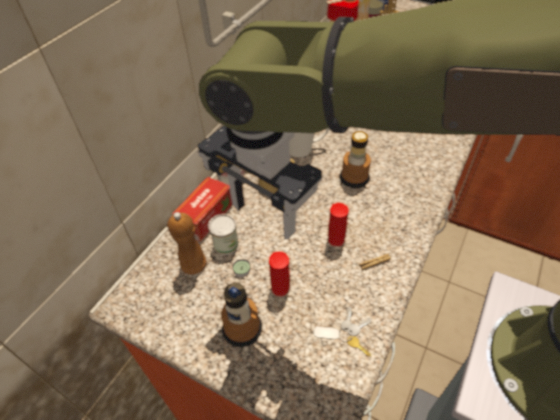

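The jar stands upright in the holder at (238,315), its top at about 0.135 m, so its underside matches the floor height I measured. The gripper touches nothing, so I'll hand the job in.

```bash
python3 -c "
from bench import env
print(env.job_done())"
```

```text
the job is handed in; nothing more can be done
None
```

The spice jar is upright in the empty holder, on its floor as far as the final measurements show, and let go; I handed the job in at about 25 s, but no verdict came back.

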